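# Bring the filter holder carriage forward past its sea catch

## Task

On the ship's lab bench, bring the carriage with the round steel filter holder all the way forward, towards the robot, up to its stop, so that a new filter can be loaded. The orange knob of the sea catch at the front of its base may or may not be holding it, and only trying the carriage will tell: if it is held, slide that knob across to the other end of its slot and the carriage will run. Leave the pump carriage on the other, identical base where it is, and let go when done.

Things in the scene. Friction and masses are not known exactly. Their poses are not given: they have to be found in the camera images.
- filter_unit: Fixed white base, 320 x 150 x 30 mm, under the carriage with the round steel filter holder (60 mm across, top 100 mm over the bench). Origin: centre of its underside; z up. Yaw within 15 degrees. The carriage runs 80 mm along base -x (towards the robot) from rear to front stop, needs 2 to 4 N, stays where left. If the catch holds it, it stops dead after 3 mm; pulling harder does not free it.
- filter_pull (a point): Middle of the top edge of the filter carriage's blue upright pull plate, 105 mm over the bench: 12 mm thick (base x), 60 mm wide (y), 55 mm tall above the deck. Pinch it across x from above, or push it from behind (+x side), where 74 mm of bare deck lie before the holder. At base x = +5 mm, y = 0 at the start, x = -75 mm when fully forward.
- filter_knob (a point): Centre of the top of the filter base's orange catch knob, 67 mm over the bench; upright, 18 mm across, 24 mm tall, on a grey housing at base x = -137.5 mm. Starts at base y = -15 mm, slides 30 mm to y = +15 mm with 2 to 3 N, stays where left. Nothing shows if it holds the carriage; if the start end does, the far end (within 3 mm) frees it; if not, the far end may hold it.
- pump_carriage: Carriage on the other, identical base, with its own blue plate and orange knob, but bearing a white square pump head (55 x 80 x 45 mm). Origin: centre of the underside of its 170 x 120 x 12 mm deck, 38 mm over the bench. Not to be moved. Either base may be left or right. The jar, white bottle and tripod filter holder are not part of the work.

How it is judged:
By the outcome, as a careful person would: the job done as asked, in the order asked, and still so for the second after the job is handed in, with the robot touching nothing.
It also fails if it takes over 48 s, if anything falls off the work surface, if the arm or the gripper's body presses on something with over 40 N, if the wrist force passes 120 N, or if a joint passes its speed limit or range.

## Robot

A 7-joint arm with a two-finger parallel gripper is mounted at the origin on the work surface. World frame = base frame: x ahead of the robot, y to its left, z up, the work surface at z = 0. Lengths are in m, angles in rad, forces in N, time in s.
With the tool pointing down it reaches from about 0.4 to 0.85 m from the base axis. Payload 10.4 kg.
Tool frame: the origin (TCP) lies on the centre line of the jaws, within the pads' length; the fingertips stand 22 mm ahead of it and the grasp point (between the pads) lies 3 mm ahead of it; z points along the fingers, y is the direction in which the jaws open and shut (so a half turn about z gives the same grasp; the last joint's range is limited). The gripper opens to 85 mm and grips with 20 to 120 N. Pads are 22 mm wide; open, the fingers measure 114 mm over their backs; the gripper's body (76 mm by 85 mm) begins 54 mm behind the grasp point. The pads swing forward as they close: fully open they stand 13 mm farther back than shut.
Start: joints at [-1.142, 0.332, -0.065, 1.46, 0.022, 1.35, -0.088], TCP at [0.273, 0.562, 0.253] pointing down, gripper open.
Joint ranges: [-2.6, 2.6], [-0.5, 2.12], [-1.47, 1.34], [0.16, 2.42], [-1.27, 4.41], [0.06, 2.06], [-2.6, 2.6]. Speed limits (rad/s): [2.22, 2.22, 2.79, 2.79, 3.14, 3.14, 3.14].

## Interface

Orientations are given as a unit quaternion [x, y, z, w].
In Python, from workcell import manip gives the robot as it stands. The module is installed in compiled form; this text tells all that it offers.
- The arm moves only by the shell command python3 -m crank 'ROWS' [FORCE]. ROWS is JSON, a list of rows, each a list of 3 entries, a list of its own where there are three numbers: the opening, from -1 (shut) to 1 (fully open), then the shift along the tool's x, y, z normalised to -1 to 1, where 1 is 80 mm, then the turn, a rotation vector about the tool's x, y, z normalised to -1 to 1, where 1 is pi/4 rad. In form: [[jaw, [tx, ty, tz], [ax, ay, az]], ...]. A call has exactly 5 rows; each row shifts and turns the commanded pose from where the row before left it, along the tool's axes as they then stand; what a row does not reach is not made up. A row lasts 1/10 s, in which the tool goes at most 50 mm and 8.59 degrees, less where a joint would pass 70% of its speed; a pose out of reach is approached as far as the arm can. A call with a number of a shift or a turn outside -1 to 1 is refused whole. A call with a gripper value outside its range is refused whole. The fingers move at their own pace and stop on an object; FORCE is the grip in N (left out, the last holds). Time passes only in rows, so rows that do not move let the fingers close, or fill a call up. It gives the time, the measured TCP pose, the force and the opening at its end, in the units of the state.
- manip.get_obs(): the state, without advancing time (a new reading comes with each control period).
- manip.camera(name): name is "side" or "top" or "wrist"; returns the picture (480x640x3 uint8, blue, green, red); there is no depth.
- manip.camera_info(name): a dict with "K" (3x3 intrinsics, pixels), "camera_from_world" (4x4, takes a point from world to camera coordinates); the wrist camera has in their place "mount" (4x4, takes a point from camera to tool coordinates, whose origin is the TCP and whose axes are the flange's). Camera axes: x right, y down, z forward; pixel columns grow to the right and rows downward; lengths in m; the calibration is good to about 2 mm. A picture is of the moment at which its call begins: read the wrist's pose just before it. camera_info takes no time and is no camera call.
- manip.hand_in(): hands the job in, once; it reports no verdict.
The state is a dict: "clock": time; "joint_pos": joint angles; "joint_velocities": joint speeds; "tau": joint torques, N m; "position": TCP position; "ee_rot": TCP orientation; "ft_force": force on the tool from outside, world axes, zero at the start; "torque": the same for the moment, N m; "grip_width": opening from 0.0 (shut) to 1.0 (fully open).
Only numpy, scipy, OpenCV 4.12 (cv2) and the standard library are available. Lean on these libraries where they do the work, as an engineer would, in place of code of your own. Each camera call takes 0.05 s, during which the arm holds its last target.

## Working session

There is one attempt and no reset: what is moved stays moved. The work goes in short steps, Python scripts to look and compute and a shell command to move; the robot and the scene stay as the last step left them, time stands still between calls to the robot, and variables do not carry over. Pictures are saved under pics/ and viewed, and the job is handed in when it is done.

```bash
mkdir -p pics; python3 - <<'E'
from workcell import manip
import cv2,numpy as np
np.set_printoptions(precision=4,suppress=True)
o=manip.get_obs()
for k in o: print(k,np.round(o[k],4))
for n in ["side","top","wrist"]:
    cv2.imwrite(f"pics/{n}0.png",manip.camera(n))
    print(n,manip.camera_info(n))
E
```

```text
clock 0.0
joint_pos [-1.1416  0.3329 -0.0647  1.461   0.0216  1.3499 -0.0885]
joint_velocities [ 0.0008 -0.0001 -0.0009 -0.0017 -0.0005 -0.0001  0.001 ]
tau [ -0.0007 -62.5436   0.0489 -39.1618   0.0162   0.0098  -0.    ]
position [0.2727 0.562  0.2525]
ee_rot [ 0.224   0.9746 -0.0007 -0.0001]
ft_force [0.49   0.8658 0.4091]
torque [-0.0969  0.0204  0.0133]
grip_width 0.999
side {'K': array([[438.662 ,   0.    , 319.9597],
       [  0.    , 438.662 , 237.08  ],
       [  0.    ,   0.    ,   1.    ]]), 'camera_from_world': array([[ 0.9059, -0.4231,  0.0162, -0.5509],
       [-0.2517, -0.569 , -0.7829,  0.1955],
       [ 0.3405,  0.7051, -0.622 ,  0.6636],
       [ 0.    ,  0.    ,  0.    ,  1.    ]])}
top {'K': array([[539.2443,   0.    , 321.5574],
       [  0.    , 539.2443, 234.9348],
       [  0.    ,   0.    ,   1.    ]]), 'camera_from_world': array([[ 0.0129, -0.9999, -0.0079, -0.029 ],
       [-0.9808, -0.0111, -0.1945,  0.5674],
       [ 0.1944,  0.0102, -0.9809,  0.8752],
       [ 0.    ,  0.    ,  0.    ,  1.    ]])}
wrist {'K': array([[350.5769,   0.    , 322.9152],
       [  0.    , 350.5769, 238.8118],
       [  0.    ,   0.    ,   1.    ]]), 'mount': array([[-0.0001, -0.9504, -0.3109,  0.0806],
       [ 1.    ,  0.0001, -0.0005,  0.0001],
       [ 0.0005, -0.3109,  0.9504, -0.1216],
       [ 0.    ,  0.    ,  0.    ,  1.    ]])}
```

View pics/top0.png

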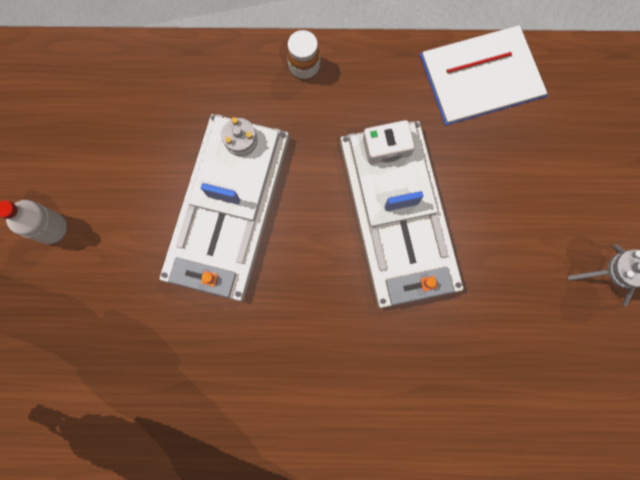

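View pics/side0.png

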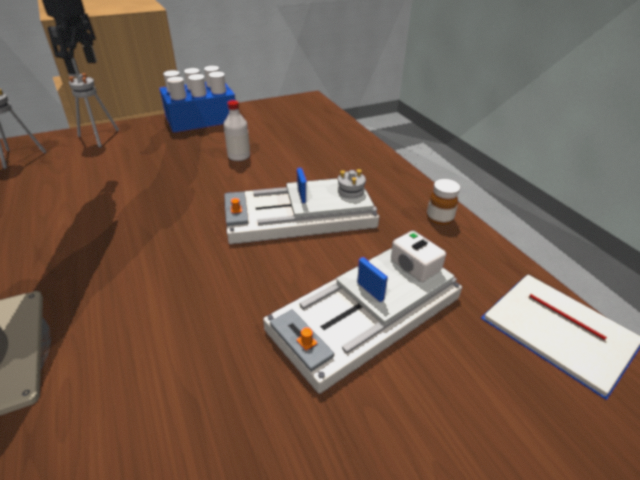

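View pics/wrist0.png

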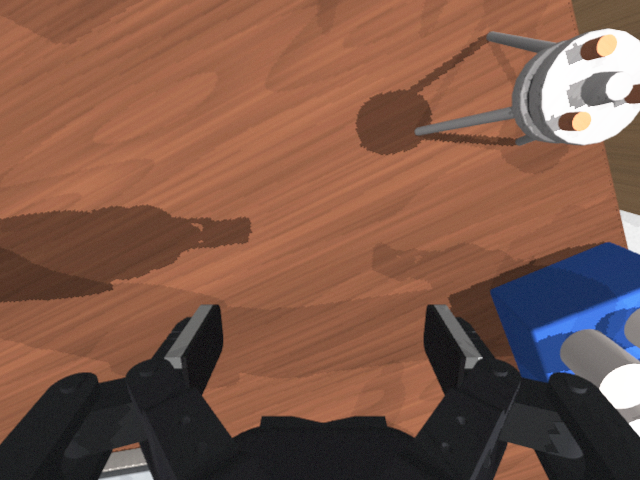

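The top view shows the filter unit at left: plate about (220,192), knob (208,278), holder (238,135). The pump unit is at right. Next I'll get precise pixels and the base pose.

```bash
cat > h.py <<'E'
import cv2,numpy as np
from workcell import manip
np.set_printoptions(precision=4,suppress=True)
def ray(n,uv,z):
    I=manip.camera_info(n);K=I["K"];T=I["camera_from_world"]
    R=T[:3,:3];c=-R.T@T[:3,3];d=R.T@np.linalg.inv(K)@np.array([uv[0],uv[1],1.])
    return c+d*(z-c[2])/d[2]
def proj(n,P):
    I=manip.camera_info(n);T=I["camera_from_world"];P=np.atleast_2d(P)
    q=(I["K"]@(P@T[:3,:3].T+T[:3,3]).T).T
    return q[:,:2]/q[:,2:]
E
python3 - <<'E'
from h import *
t=cv2.imread("pics/top0.png")
c=t[100:310,150:300]; cv2.imwrite("pics/topc.png",cv2.resize(c,None,fx=2.8*1,fy=2.8,interpolation=cv2.INTER_CUBIC))
from scipy.optimize import least_squares
hsv=cv2.cvtColor(t,cv2.COLOR_BGR2HSV)
m=((hsv[...,0]<18)&(hsv[...,1]>200)&(hsv[...,2]>180)).astype(np.uint8)
n,l,s,ce=cv2.connectedComponentsWithStats(m); print([(s[i],ce[i]) for i in range(1,n) if s[i][4]>20])
m=((hsv[...,0]>105)&(hsv[...,0]<130)&(hsv[...,1]>150)).astype(np.uint8)
n,l,s,ce=cv2.connectedComponentsWithStats(m); print([(s[i],ce[i]) for i in range(1,n) if s[i][4]>20])
E
```

```text
[(array([  0, 201,  12,  15, 149], dtype=int32), array([  4.6913, 207.8792])), (array([204, 274,   7,   8,  31], dtype=int32), array([207.3871, 277.6129])), (array([427, 278,   8,   8,  51], dtype=int32), array([430.7843, 281.6863]))]
[(array([203, 185,  30,   9,  55], dtype=int32), array([214.9091, 188.3636])), (array([389, 193,  33,   9, 114], dtype=int32), array([405.1754, 197.1579]))]
```

View pics/topc.png

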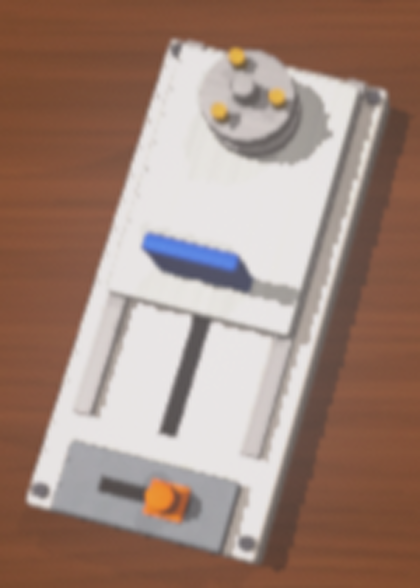

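```bash
python3 - <<'E'
from h import *
from scipy.optimize import least_squares
px=lambda a:np.array(a)/2.8+[150,100]
M=np.array([[-.16,.075,.03],[-.16,-.075,.03],[.16,.075,.03],[.16,-.075,.03],[-.1375,-.015,.067]])
U=px([[29,503],[255,561],[172,40],[386,92],[162,494]])
def W(p,M):
    c,s=np.cos(p[2]),np.sin(p[2]);return M@np.array([[c,-s,0],[s,c,0],[0,0,1]]).T+[p[0],p[1],0]
f=lambda p:(proj("top",W(p,M))-U).ravel()
r=least_squares(f,[.6,.2,0]);p=r.x;print(p,np.degrees(p[2]));print(r.fun.reshape(-1,2))
Q=W(p,np.array([[-.1375,-.015,.067],[-.1375,.015,.067],[.005,0,.105],[-.075,0,.105],[.005,.03,.105],[.005,-.03,.105]]));print(Q)
print((proj("top",Q)-[150,100])*2.8); print(proj("side",Q))
print("plate",ray("top",px([193,247]),.105))
np.save("p.npy",p)
E
python3 - <<'E'
import cv2
t=cv2.imread("pics/side0.png")
cv2.imwrite("pics/sidec.png",cv2.resize(t[150:250,210:390],None,fx=4,fy=4,interpolation=cv2.INTER_CUBIC))
E
```

```text
[ 0.6278  0.1509 -0.2339] -13.399741650064305
[[-1.0487  0.1653]
 [ 0.6657  0.4369]
 [-0.453  -0.8102]
 [ 1.0259 -1.0349]
 [-0.169   0.9429]]
[[0.4906 0.1682 0.067 ]
 [0.4975 0.1974 0.067 ]
 [0.6327 0.1498 0.105 ]
 [0.5548 0.1683 0.105 ]
 [0.6396 0.1789 0.105 ]
 [0.6257 0.1206 0.105 ]]
[[161.5267 496.6402]
 [113.741  484.5493]
 [191.634  251.155 ]
 [153.2854 379.3666]
 [143.2696 239.3825]
 [240.1768 262.9709]]
[[234.5902 200.2919]
 [233.8434 192.5457]
 [301.1262 174.5024]
 [262.907  177.9529]
 [298.7684 167.4809]
 [303.6048 181.8834]]
plate [0.6352 0.1491 0.105 ]
```

View pics/sidec.png

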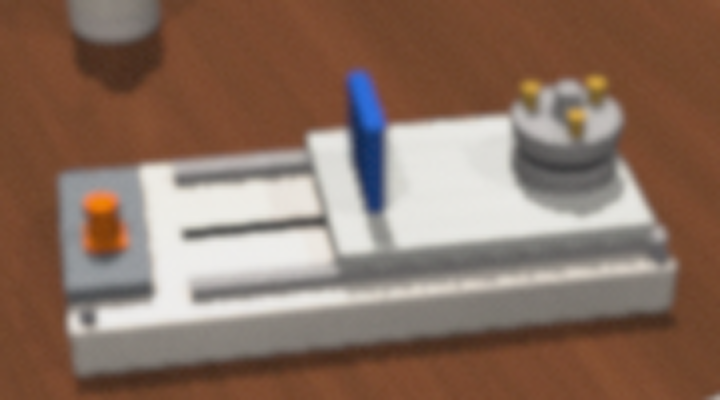

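The pose fits in both views (yaw -13.4°), and the side view puts the plate top at (301,174) as predicted. I'll shut the jaws and go above the bare deck behind the plate.

```bash
python3 -m crank '[[-1,[-0.52,-0.2,0],[0,0,0]],[-1,[-0.52,-0.2,0],[0,0,0]],[-1,[-0.52,-0.2,0],[0,0,0]],[-1,[-0.52,-0.2,0],[0,0,0]],[-1,[-0.52,-0.2,0],[0,0,0]]]' 40
python3 -m crank '[[-1,[-0.52,-0.2,0],[0,0,0]],[-1,[-0.52,-0.2,0],[0,0,0]],[-1,[-0.52,-0.2,0],[0,0,0]],[-1,[-0.52,-0.2,0],[0,0,0]],[-1,[-0.52,-0.2,0],[0,0,0]]]'
python3 -m crank '[[-1,[-0.52,-0.2,0],[0,0,0]],[-1,[-0.52,-0.2,0],[0,0,0]],[-1,[-0.52,-0.2,0],[0,0,0]],[-1,[0,0,0],[0,0,-0.139]],[-1,[0,0,0],[0,0,-0.139]]]'
cat >> h.py <<'E'
from scipy.spatial.transform import Rotation as Ro
def st():
    o=manip.get_obs();p=np.load("p.npy");a=p[2]
    R=np.array([[np.cos(a),-np.sin(a)],[np.sin(a),np.cos(a)]])
    q=np.array(o["position"]);b=R.T@(q[:2]-p[:2])
    X=Ro.from_quat(o["ee_rot"]).as_matrix();f=np.array(o["ft_force"])
    print("t",o["clock"],"base mm",b*1000,"z",q[2]*1000,"toolx yaw rel base -x deg",np.degrees((np.arctan2(X[1,0],X[0,0])-a-np.pi+np.pi)%(2*np.pi)-np.pi),"tilt",X[:,2],"F base",R.T@f[:2],f[2],"w",o["grip_width"])
E
python3 -c "from h import *;st();cv2.imwrite('pics/w1.png',manip.camera('wrist'))"
```

```text
clock: 0.65
position: [0.426, 0.3979, 0.2532]
ee_rot: [0.224, 0.975, -0.0, -0.0]
ft_force: [0.1, 0.3, -0.5]
grip_width: 0.139
clock: 1.15
position: [0.5782, 0.2353, 0.2532]
ee_rot: [0.224, 0.975, -0.0, -0.0]
ft_force: [0.6, 0.0, 0.3]
grip_width: 0.001
clock: 1.65
position: [0.6692, 0.1371, 0.2524]
ee_rot: [0.116, 0.993, -0.001, -0.0]
ft_force: [-0.6, 0.1, -0.2]
grip_width: -0.0
t 1.65 base mm [43.505  -3.8568] z 252.3620758918773 toolx yaw rel base -x deg 0.09678414308386782 tilt [-0.0011 -0.001  -1.    ] F base [-0.6093 -0.0142] -0.19136549389195767 w -0.0003122387955433927
```

View pics/w1.png

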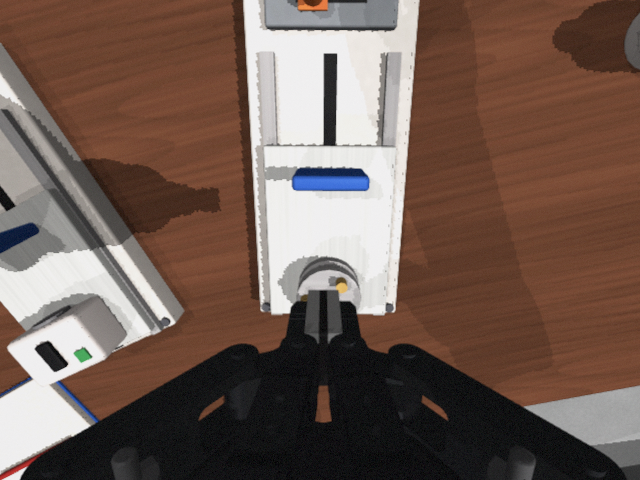

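The wrist view has the plate centred at (331,178), directly ahead of the closed fingers. I'll check the fit against this view.

```bash
python3 - <<'E'
from h import *
o=manip.get_obs();I=manip.camera_info("wrist");p=np.load("p.npy")
T=np.eye(4);T[:3,:3]=Ro.from_quat(o["ee_rot"]).as_matrix();T[:3,3]=o["position"]
C=np.linalg.inv(T@I["mount"])
c,s=np.cos(p[2]),np.sin(p[2])
for m in [[.011,.03,.105],[.011,-.03,.105],[-.001,.03,.105],[-.001,-.03,.105],[.16,.075,.03],[.16,-.075,.03],[-.1375,-.015,.067]]:
    P=np.array([c*m[0]-s*m[1]+p[0],s*m[0]+c*m[1]+p[1],m[2],1]);q=I["K"]@(C@P)[:3];print(m,q[:2]/q[2])
E
```

```text
[0.011, 0.03, 0.105] [365.7833 191.0852]
[0.011, -0.03, 0.105] [288.1734 190.3003]
[-0.001, 0.03, 0.105] [366.5359 175.4609]
[-0.001, -0.03, 0.105] [287.8462 174.659 ]
[0.16, 0.075, 0.03] [392.1658 312.7395]
[0.16, -0.075, 0.03] [256.8151 311.4533]
[-0.1375, -0.015, 0.067] [309.051  -16.7189]
```

Agreement is within about 3 mm. I'll descend.

```bash
python3 -m crank '[[-1,[0,0.06,0.5],[0,0,0]],[-1,[0,0,0.5],[0,0,0]],[-1,[0,0,0.5],[0,0,0]],[-1,[0,0,0.5],[0,0,0]],[-1,[0,0,0],[0,0,0]]]'
python3 -m crank '[[-1,[0.06,0,0],[0,0,0]],[-1,[0.06,0,0],[0,0,0]],[-1,[0.06,0,0],[0,0,0]],[-1,[0.03,0,0],[0,0,0]],[-1,[0,0,0],[0,0,0]]]'
python3 -c "from h import *;st()"
```

```text
clock: 2.2
position: [0.6659, 0.1433, 0.0871]
ee_rot: [0.117, 0.993, -0.002, -0.005]
ft_force: [-1.2, -0.7, -0.2]
grip_width: -0.0
clock: 2.7
position: [0.6534, 0.1481, 0.0944]
ee_rot: [0.116, 0.993, 0.0, 0.001]
ft_force: [-0.9, 0.0, -0.5]
grip_width: -0.0
t 2.7 base mm [25.5403  3.1622] z 94.4266201279933 toolx yaw rel base -x deg 0.03919405894264116 tilt [ 0.0013  0.0008 -1.    ] F base [-0.8378 -0.1546] -0.5026793964521135 w -2.040888359962642e-05
```

```bash
python3 -m crank '[[-1,[0.03,0,0],[0,0,0]],[-1,[0.03,0,0],[0,0,0]],[-1,[0.03,0,0],[0,0,0]],[-1,[0.03,0,0],[0,0,0]],[-1,[0,0,0],[0,0,0]]]'
python3 -c "from h import *;st()"
python3 -m crank '[[-1,[0.02,0,0],[0,0,0]],[-1,[0.02,0,0],[0,0,0]],[-1,[0.02,0,0],[0,0,0]],[-1,[0,0,0],[0,0,0]],[-1,[0,0,0],[0,0,0]]]'
python3 -c "from h import *;st()"
```

```text
clock: 3.2
position: [0.6479, 0.1489, 0.094]
ee_rot: [0.117, 0.993, 0.001, 0.005]
ft_force: [21.4, 0.7, -11.0]
grip_width: 0.001
t 3.2 base mm [19.9932  2.695 ] z 93.98269267772383 toolx yaw rel base -x deg -0.057720644380137937 tilt [ 0.0092 -0.     -1.    ] F base [20.6766  5.6617] -11.04377018297641 w 0.0014925097896000088
clock: 3.7
position: [0.6473, 0.149, 0.0942]
ee_rot: [0.118, 0.993, 0.001, 0.009]
ft_force: [44.6, -0.2, -26.7]
grip_width: -0.002
t 3.7 base mm [19.3762  2.6891] z 94.19135252328086 toolx yaw rel base -x deg -0.1391820039112564 tilt [ 0.0178 -0.0002 -0.9998] F base [43.391  10.1465] -26.739105789573824 w -0.0017021911867297244
```

It is held: 44 N and stopped dead about 3 mm after contact. I'll back off, rise and go to the -y side of the knob.

```bash
python3 -m crank '[[-1,[-0.15,0,0],[0,0,0]],[-1,[-0.06,0,0],[0,0,0]],[-1,[0,0,-0.5],[0,0,0]],[-1,[0,0,-0.5],[0,0,0]],[-1,[0,0,0],[0,0,0]]]'
python3 -c "from h import *;st();cv2.imwrite('pics/t1.png',manip.camera('top')[100:310,150:300])"
python3 -m crank '[[-1,[0.55,-0.17,0],[0,0,0]],[-1,[0.55,-0.17,0],[0,0,0]],[-1,[0.55,-0.17,0],[0,0,0]],[-1,[0.5,-0.17,0],[0,0,0]],[-1,[0,0,0],[0,0,0]]]'
python3 -c "from h import *;st();cv2.imwrite('pics/w2.png',manip.camera('wrist'))"
```

```text
clock: 4.2
position: [0.6579, 0.1478, 0.1795]
ee_rot: [0.116, 0.993, 0.002, 0.004]
ft_force: [1.1, 0.2, 0.2]
grip_width: -0.002
t 4.2 base mm [30.0028  3.9259] z 179.5381673968588 toolx yaw rel base -x deg 0.02101070320112171 tilt [ 0.0078  0.0028 -1.    ] F base [0.988  0.4874] 0.22255734615371586 w -0.0018587332525602431
clock: 4.75
position: [0.4699, 0.1334, 0.1714]
ee_rot: [0.116, 0.993, -0.001, -0.003]
ft_force: [0.7, -0.3, -0.5]
grip_width: 0.0
t 4.75 base mm [-149.5658  -53.6077] z 171.40372924055893 toolx yaw rel base -x deg 0.1323158542998481 tilt [-0.0056 -0.0009 -1.    ] F base [ 0.777  -0.1394] -0.47832423226247067 w 0.00014718444343805715
```

View pics/w2.png

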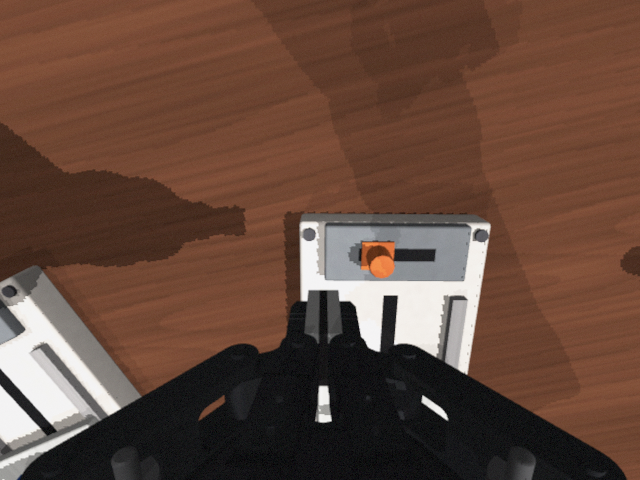

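The wrist view shows the knob top at (381,267). I'll locate it from there.

```bash
cat >> h.py <<'E'
def wray(uv,z):
    o=manip.get_obs();I=manip.camera_info("wrist");p=np.load("p.npy")
    T=np.eye(4);T[:3,:3]=Ro.from_quat(o["ee_rot"]).as_matrix();T[:3,3]=o["position"]
    M=T@I["mount"];d=M[:3,:3]@np.linalg.inv(I["K"])@np.array([*uv,1.]);P=M[:3,3]+d*(z-M[2,3])/d[2]
    a=p[2];b=np.array([[np.cos(a),np.sin(a)],[-np.sin(a),np.cos(a)]])@(P[:2]-p[:2])
    t=T[:3,:3].T@(P-T[:3,3]);print("world",P,"base",b*1000,"tool mm",t*1000)
E
python3 -c "
from h import *
st();wray([381,267],.067)"
```

```text
t 4.8 base mm [-146.8549  -52.5267] z 172.28639725923605 toolx yaw rel base -x deg 0.11171511433840241 tilt [-0.0026 -0.0001 -1.    ] F base [-0.1856  0.1383] -0.23271211881306253 w 0.000506582883849478
world [0.4958 0.1702 0.067 ] base [-132.8988  -11.8035] tool mm [-14.3026  40.7737 105.2204]
```

```bash
python3 -m crank '[[-1,[-0.08,0,0.3],[0,0,0]],[-1,[0,0,0.4],[0,0,0]],[-1,[0,0,0.4],[0,0,0]],[-1,[0,0,0.1],[0,0,0]],[-1,[0,0,0],[0,0,0]]]'
python3 -m crank '[[-1,[0,0.03,0],[0,0,0]],[-1,[0,0.03,0],[0,0,0]],[-1,[0,0,0],[0,0,0]],[-1,[0,0,0],[0,0,0]],[-1,[0,0,0],[0,0,0]]]'
python3 -c "from h import *;st();cv2.imwrite('pics/w3.png',manip.camera('wrist'))"
```

```text
clock: 5.3
position: [0.4815, 0.1322, 0.0762]
ee_rot: [0.116, 0.993, -0.001, -0.001]
ft_force: [0.4, -0.2, 0.8]
grip_width: 0.001
clock: 5.8
position: [0.4833, 0.1372, 0.0777]
ee_rot: [0.116, 0.993, 0.0, 0.0]
ft_force: [0.7, 0.1, -0.4]
grip_width: -0.001
t 5.8 base mm [-137.4225  -46.833 ] z 77.68231018627596 toolx yaw rel base -x deg 0.02656745956728829 tilt [ 0.0005  0.0003 -1.    ] F base [0.6858 0.2313] -0.35951296027084045 w -0.0009650742884316552
```

View pics/w3.png

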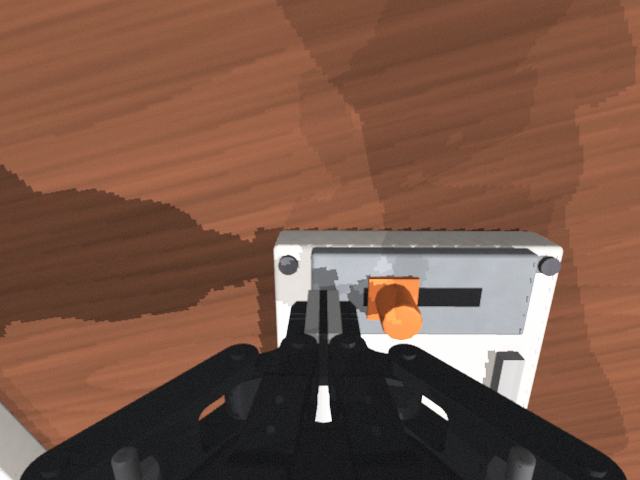

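The closed fingers stand beside the knob, whose top is at (402,322) in this view. I'll push it across.

```bash
python3 -m crank '[[-1,[0,0.08,0.03],[0,0,0]],[-1,[0,0.1,0],[0,0,0]],[-1,[0,0.1,0],[0,0,0]],[-1,[0,0.1,0],[0,0,0]],[-1,[0,0.05,0],[0,0,0]]]'
python3 -m crank '[[-1,[0,0.02,0],[0,0,0]],[-1,[0,0,0],[0,0,0]],[-1,[0,0,0],[0,0,0]],[-1,[0,0,0],[0,0,0]],[-1,[0,0,0],[0,0,0]]]'
python3 -c "from h import *;st();cv2.imwrite('pics/w4.png',manip.camera('wrist'))"
```

```text
clock: 6.35
position: [0.4912, 0.1716, 0.0748]
ee_rot: [0.116, 0.993, -0.0, -0.0]
ft_force: [0.4, -2.5, -0.6]
grip_width: -0.001
clock: 6.85
position: [0.4915, 0.1722, 0.075]
ee_rot: [0.117, 0.993, 0.0, 0.0]
ft_force: [0.1, -0.6, 0.1]
grip_width: -0.004
t 6.85 base mm [-137.5203  -10.8722] z 75.04342378560045 toolx yaw rel base -x deg 0.016593951735684905 tilt [ 0.0003  0.0004 -1.    ] F base [ 0.199  -0.5928] 0.13942168223776533 w -0.0035600071711917288
```

View pics/w4.png

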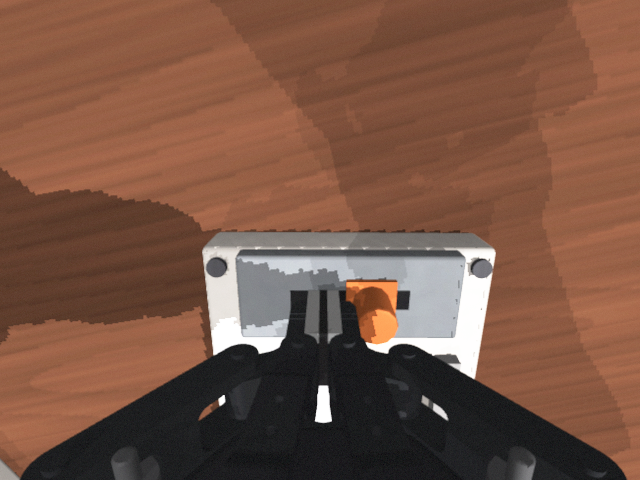

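The knob is moving (top about (378,325)), with some slot still left to its right. I'll keep pushing until the force rises.

```bash
python3 -m crank '[[-1,[0,0.04,0],[0,0,0]],[-1,[0,0.03,0],[0,0,0]],[-1,[0,0,0],[0,0,0]],[-1,[0,0,0],[0,0,0]],[-1,[0,0,0],[0,0,0]]]'
python3 -c "from h import *;st()"
python3 -m crank '[[-1,[0,0.03,0],[0,0,0]],[-1,[0,0.03,0],[0,0,0]],[-1,[0,0,0],[0,0,0]],[-1,[0,0,0],[0,0,0]],[-1,[0,0,0],[0,0,0]]]'
python3 -c "from h import *;st();cv2.imwrite('pics/w5.png',manip.camera('wrist'))"
```

```text
clock: 7.4
position: [0.4928, 0.1777, 0.0749]
ee_rot: [0.116, 0.993, 0.0, 0.0]
ft_force: [0.5, -1.9, 0.1]
grip_width: 0.002
t 7.4 base mm [-137.5278   -5.2452] z 74.92316987947534 toolx yaw rel base -x deg 0.027042752024451736 tilt [ 0.0001  0.0002 -1.    ] F base [ 0.9049 -1.7321] 0.09823965098803489 w 0.001907311037359177
clock: 7.9
position: [0.4932, 0.1787, 0.0746]
ee_rot: [0.118, 0.993, -0.002, -0.001]
ft_force: [-6.2, -15.6, 8.4]
grip_width: 0.0
t 7.9 base mm [-137.3518   -4.1268] z 74.645832779957 toolx yaw rel base -x deg -0.13139196224536548 tilt [-0.0028 -0.0043 -1.    ] F base [ -2.4011 -16.5899] 8.371023248811879 w 0.0004571623531111272
```

View pics/w5.png

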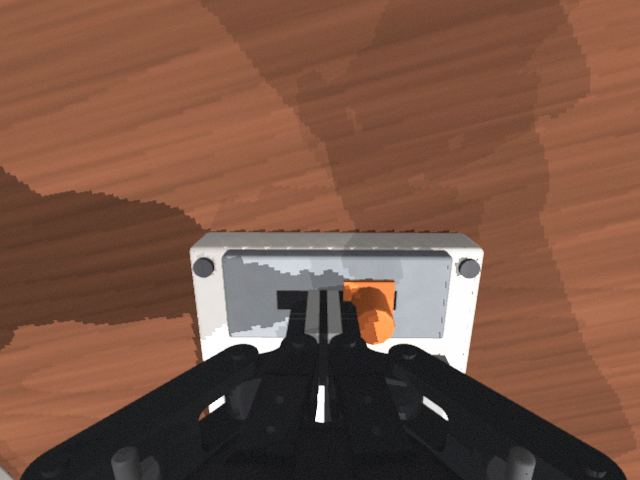

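The force rose to 17 N at the stop and the knob covers the slot's right end. I'll back off and return behind the plate.

```bash
python3 -m crank '[[-1,[0,-0.15,0],[0,0,0]],[-1,[0,0,-0.45],[0,0,0]],[-1,[0,0,-0.45],[0,0,0]],[-1,[0,0,-0.3],[0,0,0]],[-1,[0,0,0],[0,0,0]]]'
python3 -m crank '[[-1,[-0.55,0.05,0],[0,0,0]],[-1,[-0.55,0.05,0],[0,0,0]],[-1,[-0.55,0.05,0],[0,0,0]],[-1,[-0.55,0.05,0],[0,0,0]],[-1,[0,0,0],[0,0,0]]]'
python3 -m crank '[[-1,[-0.04,0,0],[0,0,0]],[-1,[0,0,0],[0,0,0]],[-1,[0,0,0],[0,0,0]],[-1,[0,0,0],[0,0,0]],[-1,[0,0,0],[0,0,0]]]'
python3 -c "from h import *;st();cv2.imwrite('pics/w6.png',manip.camera('wrist'))"
```

```text
clock: 8.45
position: [0.4928, 0.1716, 0.1746]
ee_rot: [0.116, 0.993, 0.002, 0.003]
ft_force: [0.0, -0.4, 0.3]
grip_width: -0.001
clock: 8.95
position: [0.6691, 0.1432, 0.1676]
ee_rot: [0.118, 0.993, -0.001, -0.001]
ft_force: [-1.1, -0.5, -1.0]
grip_width: -0.001
clock: 9.45
position: [0.6688, 0.1451, 0.1715]
ee_rot: [0.116, 0.993, 0.0, 0.0]
ft_force: [-0.5, 0.4, 0.3]
grip_width: -0.002
t 9.45 base mm [41.2173  3.8351] z 171.49640549529306 toolx yaw rel base -x deg 0.054921231601315006 tilt [ 0.0006  0.0006 -1.    ] F base [-0.6149  0.2848] 0.2989392800274161 w -0.0017597458698785093
```

View pics/w6.png

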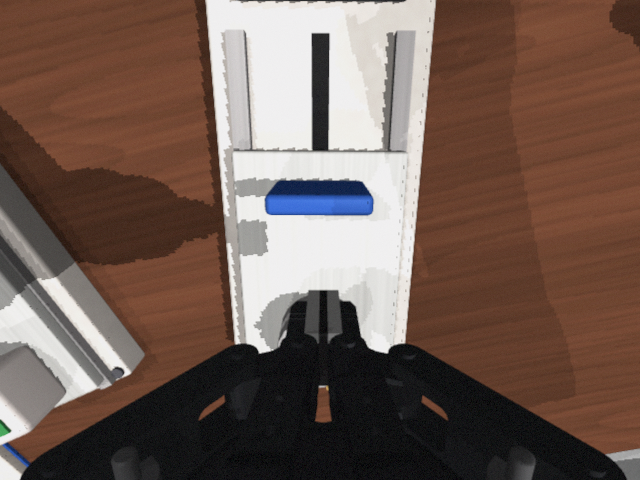

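Centred behind the plate (plate at (319,197)). I'll descend and push forward.

```bash
python3 -m crank '[[-1,[0,0,0.4],[0,0,0]],[-1,[0,0,0.4],[0,0,0]],[-1,[0,0,0.18],[0,0,0]],[-1,[0,0,0],[0,0,0]],[-1,[0,0,0],[0,0,0]]]'
python3 -m crank '[[-1,[0.1,0,0],[0,0,0]],[-1,[0.1,0,0],[0,0,0]],[-1,[0.06,0,0],[0,0,0]],[-1,[0.06,0,0],[0,0,0]],[-1,[0,0,0],[0,0,0]]]'
python3 -c "from h import *;st()"
```

```text
clock: 10.0
position: [0.6697, 0.1448, 0.0937]
ee_rot: [0.116, 0.993, 0.0, 0.001]
ft_force: [-0.7, 0.4, 0.6]
grip_width: 0.002
clock: 10.5
position: [0.6438, 0.1512, 0.0931]
ee_rot: [0.116, 0.993, 0.0, 0.0]
ft_force: [0.1, 1.3, 0.5]
grip_width: 0.005
t 10.5 base mm [15.5426  3.9459] z 93.08681095784407 toolx yaw rel base -x deg 0.058829992091615366 tilt [ 0.0005  0.0006 -1.    ] F base [-0.1731  1.2717] 0.47254159343286833 w 0.004531270847549914
```

It now runs (15.5 mm with almost no force). Continuing.

```bash
python3 -m crank '[[-1,[0.1,0,0],[0,0,0]],[-1,[0.15,0,0],[0,0,0]],[-1,[0.15,0,0],[0,0,0]],[-1,[0.15,0,0],[0,0,0]],[-1,[0.15,0,0],[0,0,0]]]'
python3 -m crank '[[-1,[0.07,0,0],[0,0,0]],[-1,[0.04,0,0],[0,0,0]],[-1,[0,0,0],[0,0,0]],[-1,[0,0,0],[0,0,0]],[-1,[0,0,0],[0,0,0]]]'
python3 -c "from h import *;st()"
python3 -m crank '[[-1,[0.03,0,0],[0,0,0]],[-1,[0.03,0,0],[0,0,0]],[-1,[0,0,0],[0,0,0]],[-1,[0,0,0],[0,0,0]],[-1,[0,0,0],[0,0,0]]]'
python3 -c "from h import *;st()"
```

```text
clock: 11.0
position: [0.5895, 0.1638, 0.0929]
ee_rot: [0.117, 0.993, 0.0, 0.001]
ft_force: [3.1, 1.1, 2.7]
grip_width: -0.0
clock: 11.5
position: [0.581, 0.1653, 0.0921]
ee_rot: [0.117, 0.993, -0.0, -0.0]
ft_force: [-1.0, -0.2, -1.2]
grip_width: -0.003
t 11.5 base mm [-48.8794   3.1596] z 92.0746430397339 toolx yaw rel base -x deg 0.006760920565866743 tilt [-0.001  -0.0004 -1.    ] F base [-0.9315 -0.4722] -1.2135729276536764 w -0.003135682904621891
clock: 12.0
position: [0.5763, 0.1669, 0.0926]
ee_rot: [0.116, 0.993, 0.0, -0.0]
ft_force: [0.1, -0.8, 0.9]
grip_width: -0.002
t 12.0 base mm [-53.7596   3.6566] z 92.55522808461419 toolx yaw rel base -x deg 0.03438693400740005 tilt [-0.0003  0.0003 -1.    ] F base [ 0.2456 -0.7473] 0.8976804774079971 w -0.0020164050761021014
```

```bash
python3 -m crank '[[-1,[0.03,0,0],[0,0,0]],[-1,[0.02,0,0],[0,0,0]],[-1,[0,0,0],[0,0,0]],[-1,[0,0,0],[0,0,0]],[-1,[0,0,0],[0,0,0]]]'
python3 -c "from h import *;st()"
python3 -m crank '[[-1,[0.03,0,0],[0,0,0]],[-1,[0.02,0,0],[0,0,0]],[-1,[0,0,0],[0,0,0]],[-1,[0,0,0],[0,0,0]],[-1,[0,0,0],[0,0,0]]]'
python3 -c "from h import *;st()"
```

```text
clock: 12.5
position: [0.5739, 0.1675, 0.0927]
ee_rot: [0.117, 0.993, 0.0, 0.001]
ft_force: [8.4, 0.1, -6.4]
grip_width: -0.005
t 12.5 base mm [-56.2953   3.5945] z 92.68747801884095 toolx yaw rel base -x deg -0.002482645597301858 tilt [ 0.003   0.0002 -1.    ] F base [8.1109 2.0589] -6.4222408688421195 w -0.0046677036623631474
clock: 13.0
position: [0.5737, 0.1673, 0.0932]
ee_rot: [0.118, 0.993, 0.001, 0.005]
ft_force: [27.0, -1.5, -18.2]
grip_width: 0.003
t 13.0 base mm [-56.4217   3.3985] z 93.23163870806734 toolx yaw rel base -x deg -0.10089309460072704 tilt [ 0.0109  0.0002 -0.9999] F base [26.6153  4.7997] -18.203677416616138 w 0.002544808449642089
```

Firm stop at 27 N, with 77–80 mm of travel from contact. I'll back off, rise and look.

```bash
python3 -m crank '[[-1,[-0.15,0,0],[0,0,0]],[-1,[-0.1,0,0],[0,0,0]],[-1,[0,0,-0.45],[0,0,0]],[-1,[0,0,-0.5],[0,0,0]],[-1,[0,0,-0.5],[0,0,0]]]'
python3 -m crank '[[-1,[-0.5,0.3,0],[0,0,0]],[-1,[-0.3,0.5,0],[0,0,0]],[-1,[0,0.6,0],[0,0,0]],[-1,[0,0.6,0],[0,0,0]],[-1,[0,0,0],[0,0,0]]]'
python3 - <<'E'
from h import *
st();cv2.imwrite('pics/t7.png',manip.camera('top'));cv2.imwrite('pics/s7.png',manip.camera('side'))
E
```

```text
clock: 13.5
position: [0.5876, 0.1639, 0.2096]
ee_rot: [0.116, 0.993, -0.0, -0.001]
ft_force: [0.8, 0.7, -0.3]
grip_width: 0.003
clock: 14.0
position: [0.6851, 0.3139, 0.2059]
ee_rot: [0.112, 0.994, 0.001, -0.002]
ft_force: [-1.4, 0.8, -0.0]
grip_width: -0.003
t 14.0 base mm [ 18.0045 171.8208] z 205.90999754000273 toolx yaw rel base -x deg 0.5494535224103214 tilt [-0.0044  0.0035 -1.    ] F base [-1.5847  0.4909] -0.0019811861314428247 w -0.0026236407437201913
```

View pics/t7.png

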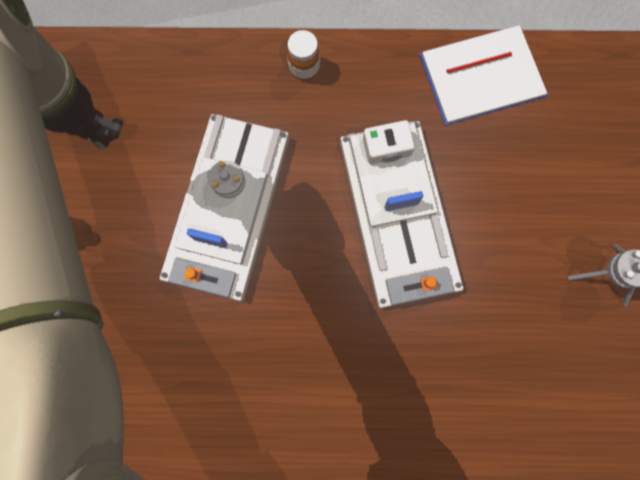

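View pics/s7.png

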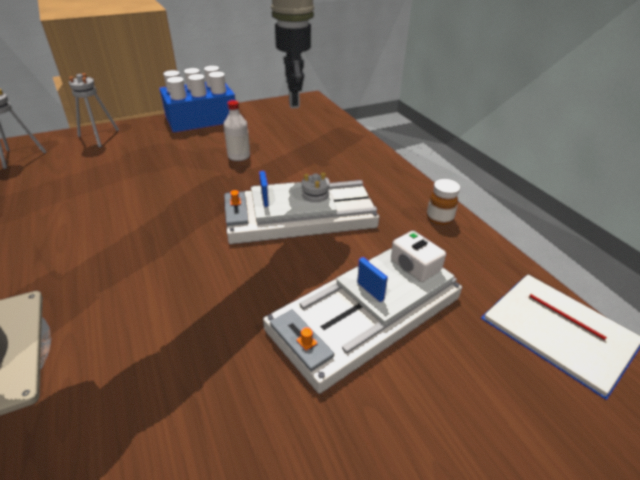

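The plate is at (206,236) in the top view, against (205,235.5) predicted for fully forward. The knob is at the far end, (191,274), and the pump unit is unchanged. I'll hand in.

```bash
python3 -m crank '[[-1,[0,0,0],[0,0,0]],[-1,[0,0,0],[0,0,0]],[-1,[0,0,0],[0,0,0]],[-1,[0,0,0],[0,0,0]],[-1,[0,0,0],[0,0,0]]]'; python3 -c "
from h import *
st();print(manip.hand_in())"
```

```text
clock: 14.6
position: [0.6875, 0.3044, 0.2088]
ee_rot: [0.117, 0.993, 0.0, 0.0]
ft_force: [0.4, -0.1, -0.1]
grip_width: 0.001
t 14.6 base mm [ 22.5216 163.1915] z 208.82022332126422 toolx yaw rel base -x deg -0.0020129856448543562 tilt [ 0.0003  0.0003 -1.    ] F base [ 0.4214 -0.0314] -0.13884165683209634 w 0.000854146252604867
the job is handed in; nothing more can be done
None
```

The filter carriage is fully forward against its front stop, and I handed the job in at 14.6 s.

- **First try:** I pushed the carriage from behind its blue plate. It stopped dead about 3 mm after contact with around 45 N along its run, so the catch was holding it.
- **Catch:** I slid the orange knob to the other end of its slot, where the force rose to about 17 N at the end stop.
- **Second push:** The carriage then ran freely until it hit a firm stop at about 27 N.

**Last checks:**
- **Filter carriage:** In the top view the plate is at about (206,236), against (204.7,235.5) predicted for fully forward. The side view shows it at about (264,174), against (263,178) predicted, roughly 4 pixels off.
- **Knob:** It is at the far end of its slot.
- **Pump carriage:** It looks unchanged by eye in the top and side views.
- **Gripper:** It is clear of everything, with about 0 N at the wrist.

The only disagreement was about 3 mm sideways between the wrist and top cameras while I was locating the unit; it made no difference to the pushes.

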